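Index the serving turntable of a flatbread stall

TASK

Pull up the turntable's spring plunger, turn the disc so that the plate with the domed cover comes to the customers' side, and let the plunger snap fully home in the stop hole there, which you have to find by feel. Do not force the disc against the locked pin, keep everything on the disc standing on it, leave the things around it alone, and let go of the knob at the end.

Things in the scene. Friction and masses are not known exactly. Their poses are not given: they have to be found in the camera images.
- axis (a point): on the turntable's vertical axis, at the upper face of the disc (60 mm above the table; aluminium, 312 mm across). Fixed to the grey pedestal, does not turn with the disc: its x axis points to the customers' side, where a dark steel tongue sticks out; z up. On the disc are three steel plates (96 mm across, 8 mm rims, centres 98 mm from the axis), at the start on the customers' side and 60 degrees to its left and right.
- serve (a point): the serving place: fixed point above the pedestal, 98 mm from the axis on the customers' side (axis frame +x, by the steel tongue), at plate height
- stage (a joint): disc angle in rad, 0 at the start (locked in a hole), grows anticlockwise seen from above, limits -1.5 and 1.5. Turns stiffly (about 2 N at the knob, 4 N with the pin riding on the ring), stays where left. One further stop hole each way, 52 to 68 degrees (0.91 to 1.19 rad) from 0: set by hand, hidden under the disc, its exact place must be felt.
- plunger (a joint): lift of the spring plunger in m: 0 = pin home in a hole (locked), about 0.010 = pin tip riding on the hidden ring between holes, 0.018 = drawn out to its stop. Pull: 5 N at 0, 9 N at the stop. Round-ended pin 8 mm thick, holes 11 mm wide; let go between holes it rides on the ring and snaps home by itself when a hole comes under it.
- knob (a point): centre of the plunger's black pull knob: upright cylinder 26 mm across, 30 mm tall, with a 32 mm wide cap from 13 to 18 mm above this point. Carried on the disc 135 mm from the axis, at the start opposite the customers' side; 108 mm above the table when home; rises with the plunger. Below it a 12 mm stem and a 24 mm wide bush, top 82 mm above the table.
- pin: the plunger's steel pin below the knob, hidden in the disc; origin at its round tip, 74 mm below the knob's centre
- cover_mid (a point): middle of the domed steel food cover (76 mm across, 66 mm tall to its small ball on top; this point is 23 mm above its foot), standing on the left or the right plate
- tin_mid (a point): middle of the flat-topped steel tin (72 mm across, 56 mm tall; this point is 28 mm above its foot), standing on the other of those plates
- salt: small white salt bowl, 48 mm across, 22 mm tall, loose on the disc between the axis and the knob; origin under its centre
- roller: wooden rolling pin, 240 mm long, 42 mm thick, lying, beside the turntable; origin under its centre
- oil: amber glass oil bottle, 170 mm tall, 64 mm across, beside the turntable; origin under its centre
- flour: aluminium flour tin, 110 mm tall, 90 mm across, beside the turntable; origin under its centre
- bowl: steel bowl, 140 mm across, 50 mm tall, beside the turntable; origin under its centre
- mug: white mug, 74 mm across, 80 mm tall, beside the turntable; origin under its centre
Things that resemble listed ones, but are neither listed nor needed, are in the scene too. What is shaped like the part that bears tin_mid but red or turquoise is not meant. Leave any green look-alike of the part that bears cover_mid alone.

How it is judged:
By the outcome, as a careful person would: the job done as asked, in the order asked, and still so for the second after the job is handed in, with the robot touching nothing.
It also fails if it takes over 51 s, if anything falls off the work surface, if the arm or the gripper's body presses on something with over 40 N, if the wrist force passes 120 N, or if a joint passes its speed limit or range.

ROBOT

A 6-joint arm with a two-finger parallel gripper is mounted at the origin on the work surface. World frame = base frame: x ahead of the robot, y to its left, z up, the work surface at z = 0. Lengths are in m, angles in degrees, forces in N, time in s.
With the tool pointing down it reaches from about 0.325 to 0.85 m from the base axis. Payload 15.5 kg.
Tool frame: the origin (TCP) lies at the very end of the fingers, on their centre line; the grasp point (between the pads) lies arm.grip_depth behind it (arm.grip_depth is the distance from the TCP to the grasp point, in m); z points along the fingers, y is the line along which they close (so a half turn about z gives the same grasp; the last joint's range is limited). The gripper opens to 91 mm and grips with 3 to 60 N. Pads are 32 mm wide; open, the fingers measure 118 mm over their backs; the gripper's body (76 mm by 178 mm) begins 60 mm behind the grasp point.
Start: joints at [-81.618, 28.281, 77.091, -0, 74.628, -5.472], TCP at [0.15, -0.607, 0.214] pointing down, gripper open.
Joint ranges: [-166.48, 166.48], [-47.26, 123.95], [12.59, 153.08], [-70.14, 250.14], [6.76, 159.57], [-176.63, 176.63]. Speed limits (degrees/s): [108.29, 108.29, 147.25, 172.46, 172.46, 172.46].

INTERFACE

Orientations are given as a 3x3 rotation matrix whose columns are the frame's x, y, z axes.
In Python, from rig import arm gives the robot as it stands. Calls block until the motion is done:
- arm.move_to(position, orientation): joint-space move of the TCP to a pose.
- arm.move_l(position, orientation=None, feed=0.15): straight line of the TCP; orientation=None keeps the orientation; feed is the mean speed in m/s.
- arm.move_joints(angles): joint-space move.
- arm.grip(opening): finger opening in m; the grip force is fixed at half the most; returns when the fingers have stopped.
- arm.sleep(seconds).
- arm.solve_ik(position, orientation): joint angles nearest the present ones, or None.
- arm.snapshot(name): name is "scene" or "side" or "wrist"; returns the picture (420x560x3 uint8, red, green, blue); there is no depth.
- arm.get_calibration(name): a dict with "intrinsics" (3x3 intrinsics, pixels), "cam_to_world" (4x4, takes a point from camera to world coordinates). Camera axes: x right, y down, z forward; pixel columns grow to the right and rows downward; lengths in m; the calibration is good to about 2 mm. A picture is of the moment at which its call begins: read the wrist's pose just before it. get_calibration takes no time and is no camera call; for the wrist camera it gives the pose at the moment of the call.
A pose or a line that the arm cannot do raises arm.Unreachable and nothing moves.
- arm.sign_off(): hands the job in; it is judged then, once.
Readings, each from a call of its own:
- arm.current_t(): time.
- arm.current_joint_positions(): joint angles.
- arm.current_dq(): joint speeds.
- arm.current_tau(): joint torques, N m.
- arm.current_ee_pos(): TCP position.
- arm.current_tool_rot(): TCP orientation.
- arm.current_force(): force on the tool from outside, world axes, zero at the start.
- arm.current_torque(): the same for the moment, N m.
- arm.current_width(): finger opening in m.
- arm.current_grasp_force(): force on a finger pad.
Only numpy, scipy, OpenCV 4.12 (cv2) and the standard library are available. Lean on these libraries where they do the work, as an engineer would, in place of code of your own. Each camera call takes 0.05 s, during which the arm holds its last target. There are 200 camera calls.

## Working session

There is one attempt and no reset: what is moved stays moved. The work goes in short steps, each a Python script; the robot and the scene stay as the last script left them, time stands still between calls to the robot, and variables do not carry over. Pictures are saved under pics/ and viewed, at most 10 in all, crops included, and the job is handed in when it is done.

```bash
mkdir -p pics; ls; python3 - <<'E'
from rig import arm
import cv2,numpy as np
a=arm.snapshot("scene");b=arm.snapshot("side")
for n,i in(("scene",a),("side",b)):
    cv2.imwrite(f"pics/{n}0.png",i[:,:,::-1])
    c=arm.get_calibration(n);print(n,np.round(c["intrinsics"],1).tolist(),np.round(c["cam_to_world"],3).tolist())
print(arm.grip_depth,arm.current_t(),arm.current_tool_rot().round(3).tolist() if hasattr(arm.current_tool_rot(),'round') else arm.current_tool_rot())
E
```

```text
pics
scene [[485.3, 0.0, 286.2], [0.0, 485.3, 204.9], [0.0, 0.0, 1.0]] [[0.427, 0.657, -0.621, 1.349], [0.904, -0.324, 0.278, -0.334], [-0.019, -0.681, -0.732, 1.056], [0.0, 0.0, 0.0, 1.0]]
side [[533.4, 0.0, 277.8], [0.0, 533.4, 211.9], [0.0, 0.0, 1.0]] [[-0.943, -0.195, 0.269, 0.175], [-0.332, 0.548, -0.767, 1.085], [0.002, -0.813, -0.582, 0.894], [0.0, 0.0, 0.0, 1.0]]
0.0188 0.1 [[0.971, 0.239, -0.0], [0.239, -0.971, 0.001], [0.0, -0.001, -1.0]]
```

View pics/scene0.png

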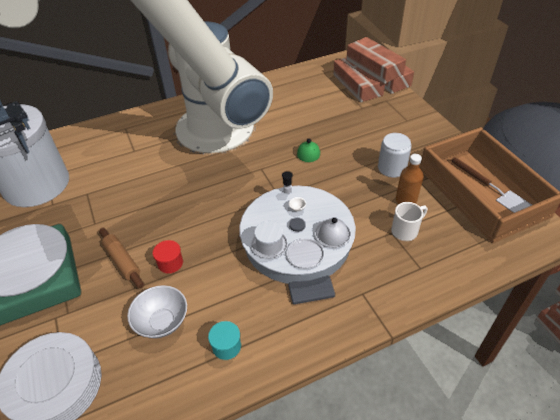

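View pics/side0.png

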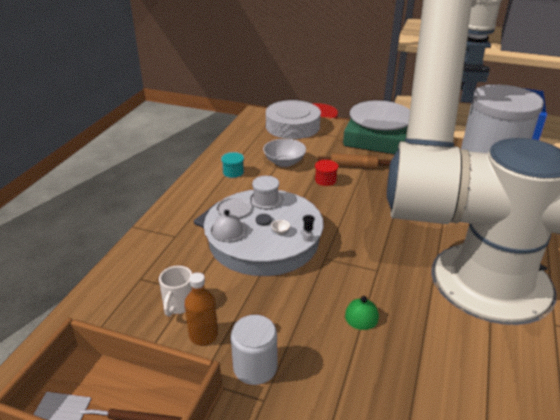

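The scene view shows the knob at (287,181), the steel domed cover at (333,232), the tin at (268,237) and the tongue at (312,290). In the side view the knob is at (308,225) and the cover at (227,228). Look-alikes are the green dome (308,150), the red tin (168,256) and the turquoise tin (225,340). I choose the steel ones on the disc.

```bash
cat > h.py <<'E'
from rig import arm
import cv2,numpy as np
def ray(cal,p):
    K=np.array(cal["intrinsics"]);T=np.array(cal["cam_to_world"])
    d=T[:3,:3]@np.linalg.inv(K)@np.array([p[0],p[1],1.]);return T[:3,3],d/np.linalg.norm(d)
def plane(cal,p,z):
    o,d=ray(cal,p);return o+d*(z-o[2])/d[2]
def tri(c1,p1,c2,p2):
    o1,d1=ray(c1,p1);o2,d2=ray(c2,p2)
    s=np.linalg.lstsq(np.c_[d1,-d2],o2-o1,rcond=None)[0]
    a,b=o1+s[0]*d1,o2+s[1]*d2;return (a+b)/2,np.linalg.norm(a-b)
E
python3 - <<'E'
from h import *
s,d=arm.get_calibration("scene"),arm.get_calibration("side")
for n,p,q in(("axiscap",(297,225),(264,219)),("knobtop",(287,175),(308,218)),("ball",(334,219),(227,212)),("salt",(297,205),(281,227)),("green",(308,142),(363,299))):
    x,e=tri(s,p,d,q);print(n,x.round(3),round(e,4))
print("tongue",plane(s,(312,290),.05),"flour",plane(s,(397,138),.11),"mug",plane(s,(407,210),.08),"oil",plane(s,(416,158),.17))
# top-down view of knob from above
E
```

```text
axiscap [0.584 0.036 0.063] 0.0062
knobtop [0.454 0.07  0.123] 0.0035
ball [0.653 0.109 0.12 ] 0.0032
salt [0.526 0.065 0.073] 0.0052
green [0.278 0.226 0.052] 0.0039
tongue [ 0.77930926 -0.01655148  0.05      ] flour [0.44562319 0.44426361 0.11      ] mug [0.6832045  0.32096106 0.08      ] oil [0.59694182 0.39266969 0.17      ]
```

```bash
cat >> h.py <<'E'
def rot(psi):  # tool down, x at world angle psi (deg)
    c,s=np.cos(np.radians(psi)),np.sin(np.radians(psi))
    return np.array([[c,s,0],[s,-c,0],[0,0,-1.]])
E
python3 - <<'E'
from h import *
R=np.array(arm.current_tool_rot());p=np.array(arm.current_ee_pos());T=np.array(arm.get_calibration("wrist")["cam_to_world"])
print("cam in tool",(R.T@(T[:3,3]-p)).round(3),(R.T@T[:3,:3]).round(3).tolist())
arm.move_to([.45,.07,.30],rot(165))
cal=arm.get_calibration("wrist");im=arm.snapshot("wrist");cv2.imwrite("pics/w1.png",im[:,:,::-1])
np.save("w1.npy",np.array(cal["cam_to_world"]));print(cal["intrinsics"],arm.current_t(),arm.current_joint_positions())
E
```

```text
cam in tool [ 0.075 -0.    -0.172] [[0.0, -0.965, -0.262], [1.0, 0.0, 0.001], [-0.001, -0.262, 0.965]]
[[292.91736058   0.         283.38050363]
 [  0.         292.91736058 206.80662412]
 [  0.           0.           1.        ]] 2.7833 [ 1.26266139e+00  9.52233845e+00  9.20514015e+01 -5.17167356e-03
  7.84360916e+01 -7.36656964e+01]
```

View pics/w1.png

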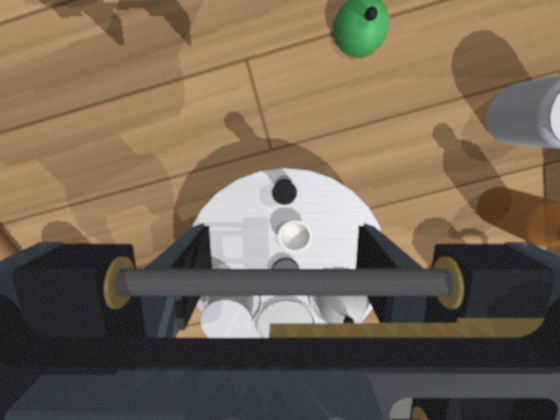

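The wrist view shows the black knob at (284,191), the salt bowl at (294,236), the hub at (286,265), the disc's top arc at about row 168 and the green dome off the disc at (362,25).

```bash
python3 - <<'E'
from h import *
from scipy.optimize import least_squares
cal=dict(intrinsics=arm.get_calibration("wrist")["intrinsics"],cam_to_world=np.load("w1.npy"))
im=cv2.imread("pics/w1.png");hsv=cv2.cvtColor(im,cv2.COLOR_BGR2HSV)
m=(hsv[170:215,260:310,2]<60).astype(np.uint8)
n,l,st,ce=cv2.connectedComponentsWithStats(m);k=1+np.argmax(st[1:,4]);c=ce[k]+[260,170];print("knob px",c,st[k])
# cap top visible disc
for z in(.126,.118):print("knob",z,plane(cal,c,z).round(4))
# disc edge: going down column, first bright low-sat pixel
pts=[]
for u in range(205,365,4):
    col=hsv[150:240,u].astype(int);g=np.where((col[:,1]<45)&(col[:,2]>120))[0]
    if len(g):pts.append((u,150+g[0]))
P=np.array([plane(cal,p,.06)[:2] for p in pts])
f=least_squares(lambda q:np.hypot(*(P-q).T)-.156,[.584,.036],loss="soft_l1",f_scale=.001)
print("axis",f.x.round(4),np.abs(f.fun).max().round(4),np.median(np.abs(f.fun)).round(4))
q=least_squares(lambda q:np.hypot(*(P-q[:2]).T)-q[2],[.584,.036,.156],loss="soft_l1",f_scale=.001);print(q.x)
# scene full ellipse of disc in both fixed cams + knob blob
for nm,(x,y),(X,Y) in(("scene",(287,175),(297,228)),("side",(308,218),(264,228))):
    i=cv2.imread(f"pics/{nm}0.png");h=cv2.cvtColor(i,cv2.COLOR_BGR2HSV);ca=arm.get_calibration(nm)
    m=(h[y-8:y+18,x-12:x+12,2]<55).astype(np.uint8);n,l,st,ce=cv2.connectedComponentsWithStats(m);k=1+np.argmax(st[1:,4])
    print(nm,st[k],ce[k]+[x-12,y-8],plane(ca,ce[k]+[x-12,y-8],.113).round(4))
E
```

```text
knob px [283.6969697  191.25505051] [ 13   9  22  24 396]
knob 0.126 [0.4526 0.0703 0.126 ]
knob 0.118 [0.4542 0.0699 0.118 ]
axis [0.5852 0.0374] 0.0012 0.0004
[0.58500379 0.03745552 0.15583338]
scene [  7   5  10  14 109] [286.66972477 178.12844037] [0.458  0.0685 0.113 ]
side [  8   6  10  16 114] [308.21052632 222.5877193 ] [0.4508 0.0733 0.113 ]
```

```bash
cat >> h.py <<'E'
AX=np.array([.585,.0374]);A0=165.96;RK=.1353
def pose(th,dz,z0=.082,da=0):  # th: disc angle deg; dz lift
    a=np.radians(A0+th);return [*(AX+RK*np.array([np.cos(a),np.sin(a)])),z0+dz],rot(A0+th)
def ft(th):  # force along tangent (+ccw), radial, z
    F=np.array(arm.current_force());a=np.radians(A0+th)
    return np.array([-np.sin(a)*F[0]+np.cos(a)*F[1],np.cos(a)*F[0]+np.sin(a)*F[1],F[2]])
E
python3 - <<'E'
from h import *
arm.grip(.06)
p,R=pose(0,.065);arm.move_to(p,R);print(ft(0).round(2))
p,R=pose(0,0);arm.move_l(p,R,feed=.1);print(ft(0).round(2))
arm.grip(.02);print(arm.current_width(),arm.current_grasp_force(),ft(0).round(2),np.array(arm.current_torque()).round(2),arm.current_t(),np.array(arm.current_ee_pos())-p)
cv2.imwrite("pics/w2.png",arm.snapshot("wrist")[:,:,::-1])
E
```

```text
[ 0.27 -0.51  0.97]
[ 0.32  0.79 -0.2 ]
0.030456270585038588 30.000507831573486 [0.09 0.57 3.9 ] [ 0.01 -0.03  0.01] 5.4667 [ 5.69258045e-05 -4.44307040e-06  1.29638272e-04]
```

```bash
python3 - <<'E'
from h import *
for dz in(-.006,-.011):
    arm.grip(.042)
    p,R=pose(0,dz);arm.move_l(p,R,feed=.05)
    arm.grip(.02);w=arm.current_width();print(dz,w,arm.current_grasp_force(),ft(0).round(2),arm.current_t())
    if w<.028:break
E
```

```text
-0.006 0.03023812858108764 29.99986857175827 [-0.54  0.05 -2.04] 6.5417
-0.011 0.030349537685462568 29.99989628791809 [-0.11  0.17 -1.91] 7.5417
```

```bash
python3 - <<'E'
from h import *
for dz in(.004,.008,.012,.0155):
    p,R=pose(0,dz,.071);arm.move_l(p,R,feed=.04);print(dz,ft(0).round(2),round(arm.current_width(),4))
im=arm.snapshot("side")[150:290,200:380];cv2.imwrite("pics/s3.png",cv2.resize(im[:,:,::-1],None,fx=4,fy=4,interpolation=cv2.INTER_CUBIC))
print(arm.current_t())
E
```

```text
0.004 [ 0.35 -0.95 -5.64] 0.0302
0.008 [ 0.47 -0.15 -7.73] 0.0304
0.012 [ 0.   -0.54 -7.59] 0.0302
0.0155 [ 0.06 -1.13 -8.64] 0.0303
8.5917
```

View pics/s3.png

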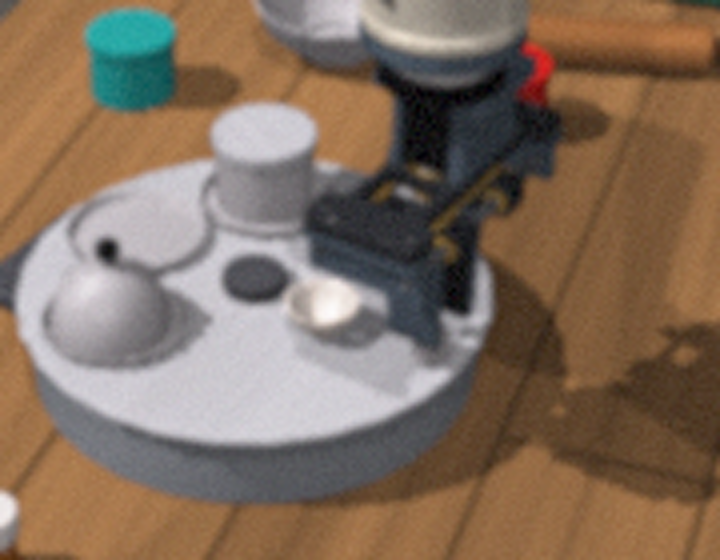

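The close crop shows the fingers holding the plunger knob, with the steel dome, the tin and the salt bowl upright. The spring force rises from 5.6 to 8.6 N, so the plunger is drawn. Next I turn the disc clockwise.

```bash
python3 - <<'E'
from h import *
out=[]
for th in [-1,-2,-4]+list(range(-7,-46,-3))+[-46]:
    p,R=pose(th,.0155,.071);arm.move_l(p,R,feed=.08);f=ft(th);out.append((th,*f.round(1)))
    if abs(f[0])>9 or f[2]>-4 or abs(f[1])>12:print("STOP");break
print(out,arm.current_t(),arm.current_width())
E
```

```text
[(-1, np.float64(-0.9), np.float64(-0.7), np.float64(-8.5)), (-2, np.float64(-1.0), np.float64(-1.4), np.float64(-8.6)), (-4, np.float64(-1.3), np.float64(-1.3), np.float64(-7.8)), (-7, np.float64(-0.7), np.float64(-3.3), np.float64(-8.3)), (-10, np.float64(-0.7), np.float64(-3.3), np.float64(-8.6)), (-13, np.float64(-0.6), np.float64(-4.7), np.float64(-8.1)), (-16, np.float64(-0.5), np.float64(-5.1), np.float64(-7.7)), (-19, np.float64(-1.3), np.float64(-7.3), np.float64(-7.8)), (-22, np.float64(-0.8), np.float64(-6.7), np.float64(-8.1)), (-25, np.float64(-0.2), np.float64(-7.5), np.float64(-8.8)), (-28, np.float64(-0.3), np.float64(-8.1), np.float64(-8.0)), (-31, np.float64(-0.7), np.float64(-8.8), np.float64(-8.3)), (-34, np.float64(-1.2), np.float64(-9.9), np.float64(-8.6)), (-37, np.float64(-0.8), np.float64(-10.4), np.float64(-8.8)), (-40, np.float64(0.1), np.float64(-10.0), np.float64(-8.4)), (-43, np.float64(-0.7), np.float64(-10.5), np.float64(-7.8)), (-46, np.float64(-1.1), np.float64(-10.7), np.float64(-9.1))] 12.8417 0.030338154834967716
```

```bash
python3 - <<'E'
from h import *
th=-46
for dz in(.012,.0105,.0095):
    p,R=pose(th,dz,.071);arm.move_l(p,R,feed=.03);print(dz,ft(th).round(2))
arm.grip(.036);print("open",ft(th).round(2),arm.current_width(),arm.current_t())
out=[];hit=0
t0=arm.current_t()
while th>-55:
    th-=.3;p,R=pose(th,.0095,.071);arm.move_l(p,R,feed=.03);f=ft(th);out.append((round(th,1),*f.round(1).tolist()))
    if abs(f[0])>7:print("STOP");break
print(out,arm.current_t()-t0,arm.current_t())
E
```

```text
0.012 [ -0.07 -10.53  -7.36]
0.0105 [ -0.07 -10.92  -7.74]
0.0095 [ 0.43 -9.64 -3.61]
open [-0.33  0.14  0.36] 0.03600663492828176 13.9333
STOP
[(-46.3, -0.1, 0.7, 0.1), (-46.6, 0.1, 0.1, 1.0), (-46.9, 3.5, -0.9, 1.1), (-47.2, 5.0, -0.1, 2.4), (-47.5, 6.1, -1.2, 2.2), (-47.8, 6.4, -2.6, 2.4), (-48.1, 4.4, -1.0, 2.2), (-48.4, 5.3, -1.8, 1.9), (-48.7, 5.8, -2.2, 2.6), (-49.0, 4.3, -1.3, 1.6), (-49.3, 4.8, -1.7, 1.7), (-49.6, 5.1, -2.3, 2.2), (-49.9, 6.1, -2.0, 1.9), (-50.2, 6.2, -2.1, 1.7), (-50.5, 6.3, -2.7, 2.3), (-50.8, 6.2, -2.7, 2.8), (-51.1, 6.4, -2.6, 2.5), (-51.4, 7.6, -1.7, 2.3)] 4.5 18.4333
```

```bash
python3 - <<'E'
from h import *
th=-51.4;out=[];t0=arm.current_t()
while th>-70:
    th-=.35;p,R=pose(th,.0095,.071);arm.move_l(p,R,feed=.04);f=ft(th);out.append((round(th,2),*f.round(1).tolist()))
    if abs(f[0])>9.5:print("STOP");break
print(out,arm.current_t()-t0,arm.current_t())
E
```

```text
STOP
[(-51.75, 7.0, -3.1, 3.2), (-52.1, 5.6, -3.0, 2.8), (-52.45, 6.3, -1.9, 2.9), (-52.8, 5.5, -1.8, 2.3), (-53.15, 5.4, -3.0, 3.3), (-53.5, 7.8, -3.6, 2.7), (-53.85, 6.3, -3.1, 2.8), (-54.2, 5.8, -2.9, 2.1), (-54.55, 5.7, -3.1, 1.3), (-54.9, 5.0, -2.2, 2.1), (-55.25, 6.2, -3.5, 2.2), (-55.6, 6.7, -3.0, 2.9), (-55.95, -0.6, -0.1, 0.2), (-56.3, -0.8, -0.5, 0.1), (-56.65, -0.2, -0.3, -0.4), (-57.0, 0.1, -0.3, -0.4), (-57.35, 1.3, -1.2, 0.8), (-57.7, 4.2, -1.2, 1.7), (-58.05, 5.8, -1.8, 2.9), (-58.4, 7.5, -2.0, 3.0), (-58.75, 7.1, -2.5, 3.6), (-59.1, 7.0, -2.1, 3.9), (-59.45, 7.6, -3.3, 4.5), (-59.8, 6.9, -2.6, 3.5), (-60.15, 8.2, -2.2, 3.7), (-60.5, 6.8, -3.4, 3.7), (-60.85, 7.6, -2.2, 4.1), (-61.2, 6.9, -3.3, 3.2), (-61.55, 7.5, -3.1, 3.5), (-61.9, 7.7, -3.0, 3.8), (-62.25, 7.7, -2.7, 3.7), (-62.6, 0.0, 0.1, -0.6), (-62.95, 0.6, -0.0, 0.3), (-63.3, -0.1, 0.4, 0.6), (-63.65, 0.7, 0.7, 0.5), (-64.0, 0.8, -0.0, -0.3), (-64.35, 1.6, -0.3, -0.4), (-64.7, 1.5, -0.7, 0.5), (-65.05, -0.1, 0.1, 0.5), (-65.4, 3.4, -1.9, 1.0), (-65.75, 4.7, -1.8, 4.0), (-66.1, 8.7, -2.5, 5.5), (-66.45, 10.1, -2.1, 8.3)] 10.75 29.1833
```

The force dropped once near -56° and the disc kept turning, probably a shallow false detent. It dropped again at -62.6° and then met a firm stop. I back off the pressure, lift clear and measure the knob height.

```bash
python3 - <<'E'
from h import *
th=-65.2
p,R=pose(th,.0095,.071);arm.move_l(p,R,feed=.08);print(ft(th).round(2))
arm.grip(.05);arm.move_l([p[0],p[1],.24],R,feed=.3)
# shift outwards so wrist cam/side cam are clear
for n in("scene","side","wrist"):
    cal=arm.get_calibration(n);np.save(n+"4.npy",np.array(cal["cam_to_world"]));cv2.imwrite(f"pics/{n}4.png",arm.snapshot(n)[:,:,::-1])
print(arm.current_t())
a=cv2.imread("pics/side4.png")[140:290,180:380];b=cv2.imread("pics/scene4.png")[140:290,200:400]
v=np.vstack([cv2.resize(np.hstack([a[:,:200],b]),None,fx=2,fy=2,interpolation=cv2.INTER_CUBIC)])
w=cv2.imread("pics/wrist4.png")[120:270,170:400];w=cv2.resize(w,(460,300));w=np.hstack([w,np.zeros((300,340,3),np.uint8)])
cv2.imwrite("pics/all4.png",np.vstack([v,w]))
E
```

```text
[ 2.38  0.19 -0.06]
30.7
```

View pics/all4.png

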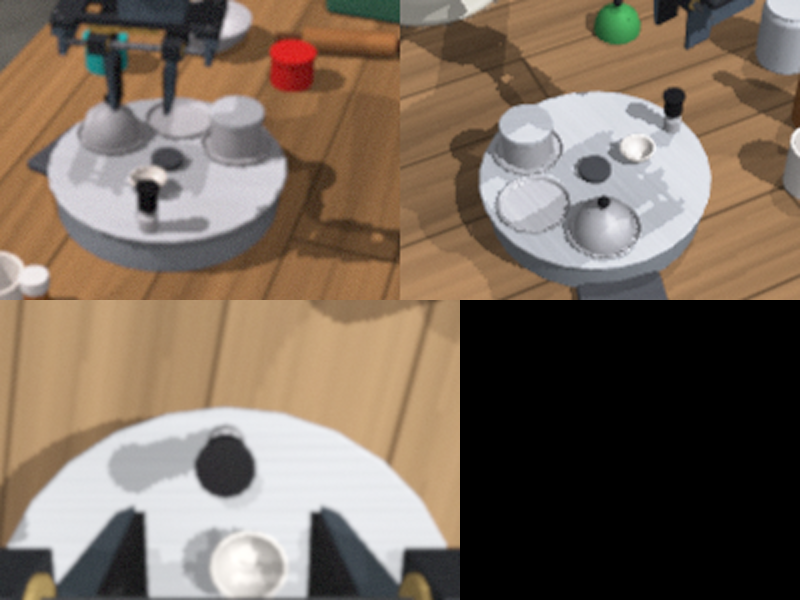

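The side, scene and wrist crops show the cover by the tongue, the knob on the far left, everything upright and the gripper clear. Next comes the knob height, using the same method as at the start for comparison.

```bash
python3 - <<'E'
from h import *
def blob(f,x,y,r):
    v=cv2.cvtColor(cv2.imread(f),cv2.COLOR_BGR2HSV)[y-r:y+r,x-r:x+r,2]
    n,l,st,ce=cv2.connectedComponentsWithStats((v<60).astype(np.uint8));k=1+np.argmax(st[1:,4]);return ce[k]+[x-r,y-r],st[k]
I={n:arm.get_calibration(n) for n in("scene","side","wrist")}
def multi(c):
    A=np.zeros((3,3));b=np.zeros(3)
    for n,p,T in c:
        o,d=ray(dict(intrinsics=I[n]["intrinsics"],cam_to_world=T),p);M=np.eye(3)-np.outer(d,d);A+=M;b+=M@o
    return np.linalg.solve(A,b)
S,D=[np.array(I[n]["cam_to_world"]) for n in("scene","side")]
s0,a=blob("pics/scene0.png",287,180,13);d0,b=blob("pics/side0.png",308,223,13);print(s0,a,d0,b)
s1,a=blob("pics/scene4.png",337,193,11);d1,b=blob("pics/side4.png",254,238,13);w1,c=blob("pics/wrist4.png",283,203,22);print(s1,a,d1,b,w1,c)
print("sd start",multi([("scene",s0,S),("side",d0,D)]).round(4))
k=multi([("scene",s1,S),("side",d1,D)]);print("sd now",k.round(4),"3cam",multi([("scene",s1,S),("side",d1,D),("wrist",w1,np.load("wrist4.npy"))]).round(4))
W=dict(intrinsics=I["wrist"]["intrinsics"],cam_to_world=np.load("wrist4.npy"))
for z in(.126,.136):
    q=plane(W,w1,z)[:2]-AX;print(z,np.hypot(*q).round(4),np.degrees(np.arctan2(q[1],q[0]))-A0)
print("cap diam px",c[2:4])
E
```

```text
[286.57142857 178.09821429] [  8   5  10  14 112] [308.22222222 222.66666667] [  9   6  10  16 117]
[336.30833333 190.80833333] [  6   2  10  15 120] [253.50769231 237.69230769] [  8   6  10  16 130] [281.91891892 202.83614865] [  8   7  27  29 592]
sd start [0.4527 0.0697 0.109 ]
sd now [0.5579 0.1699 0.1088] 3cam [0.5588 0.1685 0.1092]
0.126 0.1363 -64.875648650739
0.136 0.1389 -64.90683735190291
cap diam px [27 29]
```

```bash
python3 - <<'E'
from h import *
R=np.array(arm.current_tool_rot());x,y=.5585,.1695
arm.grip(0.0);arm.move_l([x,y,.141],R,feed=.2);o=[];z=.141
while z>.122:
    f=arm.current_force()[2];o.append((round(z,4),round(float(f),1)))
    if f>4:break
    z-=.0015;arm.move_l([x,y,z],R,feed=.04)
print(o,arm.current_t())
arm.move_l([x,y,.22],R,feed=.3);print(arm.current_t())
E
```

```text
[(0.141, 0.2), (0.1395, 0.4), (0.138, 0.1), (0.1365, 0.4), (0.135, 0.3), (0.1335, 0.3), (0.132, -0.0), (0.1305, -0.3), (0.129, -0.2), (0.1275, -0.5), (0.126, 4.2)] 34.6917
35.1583
```

The knob top is at 126 mm, so the pin is fully home. I hand the job in.

```bash
python3 -c "
from rig import arm
print(arm.sign_off())"
```

```text
the job is handed in; nothing more can be done
None
```

The job is handed in at about 35 s: I turned the disc clockwise to about -65°, which puts the covered plate on the customers' side, the pin is fully home (knob top felt at 126 mm, its home height), the knob is released, and everything on the disc was standing in the last pictures.

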